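Seat the captive pusher in a food processor's feed chute

ROBOT

A 6-joint arm with a two-finger parallel gripper is mounted at the origin on a cart in front of the work surface, level with it; the furniture and walls round the work are solid. World frame = base frame: x ahead of the robot, y to its left, z up, the work surface at z = 0. Lengths are in m, angles in degrees, forces in N, time in s.
With the tool pointing down it reaches from about 0.3 to 0.95 m from the base axis. Payload 3.1 kg.
Tool frame: the origin (TCP) lies between the finger pads, 19 mm behind the fingertips; this is the grasp point; z points along the fingers, y is the line along which they close (so a half turn about z gives the same grasp; the last joint's range is limited). The gripper opens to 85 mm and grips with 20 to 120 N. Pads are 22 mm wide; open, the fingers measure 114 mm over their backs; the gripper's body (76 mm by 85 mm) begins 54 mm behind the grasp point. The pads swing forward as they close: fully open they stand 13 mm farther back than shut.
Start: joints at [-77.79, 17.653, 93.61, -0, 68.738, -3.994], TCP at [0.174, -0.6, 0.25] pointing down, gripper open.
Joint ranges: [-175.34, 175.34], [-45.06, 112.39], [2.9, 150.54], [-68.45, 248.45], [3.09, 151.38], [-168.51, 168.51]. Speed limits (degrees/s): [159.86, 159.86, 180, 180, 180, 180].

INTERFACE

Orientations are given as [roll, pitch, yaw] about the fixed x, y, z axes, in that order (R = Rz(yaw) Ry(pitch) Rx(roll)).
In Python, from plant import env gives the robot as it stands. Calls block until the motion is done:
- env.movep(position, orientation): joint-space move of the TCP to a pose.
- env.movel(position, rot=None, max_speed=0.15, max_force=None): straight line of the TCP; rot=None keeps the orientation; max_speed is the mean speed in m/s. With max_force (N) it stops when the force on the tool has changed by that much, and returns True; else False.
- env.move_j(angles): joint-space move.
- env.grip(opening, grasp_force=None): finger opening in m; grasp_force is the grip in N (None keeps the last); returns when the fingers have stopped.
- env.dwell(seconds).
- env.inverse_kinematics(position, orientation): joint angles nearest the present ones, or None.
- env.camera(name): name is "side" or "top" or "wrist"; returns a dict with "frame" (420x560x3 uint8, red, green, blue), "fx", "fy", "cx", "cy" (pixels), "position" and "orientation" of the camera in the world; the wrist camera has in their place "T_tool_cam" (4x4, takes a point from camera to tool coordinates, whose origin is the TCP and whose axes are the flange's). Camera axes: x right, y down, z forward; pixel columns grow to the right and rows downward; lengths in m; the calibration is good to about 2 mm. A picture is of the moment at which its call begins: read the wrist's pose just before it. There is no depth.
A pose or a line that the arm cannot do raises env.Unreachable and nothing moves.
- env.close_job(): hands the job in; it is judged then, once.
Trained networks look in the newest picture that a camera, given by its name, has taken for a name from the list of things; names that differ only in an ending like _2 or _b are one class to them, and where a whole thing is asked for, a point or a joint stands for the part that bears it (a point fixed in the world has none). Each returns a list of dicts, best first, with "p" (0 to 1); they miss things now and then, are a little off and sometimes report something else, mostly with a low value. They report only what shows in the picture. A call takes as long as a camera call. They do not tell look-alikes from the thing itself.
- env.spot_in(label, camera): "extent" ([centre column, centre row, width, height] in pixels, round what is visible of it).
- env.spot_point(label, camera): "position" ([column, row] in pixels: a listed point, or the origin of a listed thing).
Readings, each from a call of its own:
- env.read_time_s(): time.
- env.read_qpos(): joint angles.
- env.read_dq(): joint speeds.
- env.read_joint_efforts(): joint torques, N m.
- env.read_eef_pos(): TCP position.
- env.read_tool_rot(): TCP orientation.
- env.read_contact_force(): force on the tool from outside, world axes, zero at the start.
- env.read_ft_torque(): the same for the moment, N m.
- env.read_opening(): finger opening in m.
- env.read_grasp_force(): force on a finger pad.
Only numpy, scipy, OpenCV 4.12 (cv2) and the standard library are available. Lean on these libraries where they do the work, as an engineer would, in place of code of your own. Each camera call takes 0.05 s, during which the arm holds its last target. There are 200 camera calls.

TASK

Get the food processor ready to run: put the loose pusher into the feed chute of its lid. Its foot is held captive by a small catch inside the mouth, so tip the pusher and hook the lower edge of the foot in under the catch, then straighten it and slide it fully home, flange on the rim and tongue pressing the safety pin down. It is a snug fit in thin plastic: feel your way, do not force it, leave the other things on the worktop alone and let go at the end.

Things in the scene. Friction and masses are not known exactly. Their poses are not given: they have to be found in the camera images.
- processor: Compact food processor, fixed on the worktop by suction feet: white motor base 165 x 150 x 76 mm, clear bowl (handle on its +y side), grey lid with an upright feed chute 210 mm high. Origin: centre of the base's underside; z up, x points away from its control panel. Thin plastic: it cracks if the pusher bears on it with 13 N, or the gripper or arm with 15 N.
- chute (a point): Nominal centre of the chute's mouth, at the rim, in the processor's axes: x -20, y 0, z 210 mm. The chute is an upright round bore 41.5 mm across (52 outside), 68 mm deep, open to the bowl, no chamfer. The clamped lid does not move, but it seats up to 4.5 mm off in x and in y, new each time; this reading does not show it: find the bore by touch or sight.
- catch (a point): Nominal tip of the catch in the mouth (off by the same amount as the lid). The catch is rigid, 8 mm wide, 3 mm high with its top flush with the rim, on the processor's -x (panel) side, and juts 4 mm into the bore, so the mouth is 37.5 mm there: an upright foot cannot pass.
- pusher: Loose white pusher, about 0.12 kg, standing on its foot; origin: centre of the foot's underside, z up its axis. Foot: disc 40 mm across, 4 mm thick. Above it, z 4 to 17 mm, the stem is cut to a flat at x = -12 mm; from 17 to 72 mm it is round, 40 mm across, with a groove down its -x side, 12 mm wide, floor at x = -15.3 mm, that runs over the catch.
- pusher_lip (a point): The lip: -x edge of the foot's underside, 20 mm from the pusher's origin. It hooks under the catch and needs the pusher leaning, top towards the catch (processor's -x) by 20 to 30 degrees, x axes of both in line within 0.1 rad, until the lip is some 8 to 9 mm below the rim and against the bore's wall; upright again, the foot has 1.5 mm of play in the bore.
- pusher_flange (a point): Underside of the flange, on the pusher's axis at z = 72 mm; it lies on the chute's rim when home. Flange 52 mm across, 5 mm thick, with a tongue 14 mm wide reaching to x = +42 mm, which comes down on the safety pin.
- pusher_grip (a point): On the pusher's axis at z = 99 mm, the height for the TCP. The grip block on the flange is 20 mm in x, 32 mm in y and stands from z = 77 to 107 mm, with flat sides.
- interlock (a joint): Safety pin of steel, 10 mm across, upright in a housing on the chute's +x side, 35 mm from the bore's axis; its top is 7 mm above the rim at 0. Value in m, grows as it is pressed down; 0.007 when the pusher is home. It is stiff (about 2.5 N) and stays where it is left.
- lemon: Lemon, 83 x 58 x 58 mm, bystander in front of the pusher; origin at its underside.
- garlic: Garlic bulb, 53 mm, bystander between the pusher and the processor; origin at its underside.
- mug: Spotted mug, 82 mm wide, 91 mm high, bystander behind the pusher; origin at its underside.
- glass: Drinking glass, 81 mm wide, 91 mm high, bystander behind the pusher; origin at its underside.
Mind the look-alikes: they are no part of the job. Several things have the shape of the pusher; the one meant has the colours described above.

How it is judged:
By the outcome, as a careful person would: the job done as asked, in the order asked, and still so for the second after the job is handed in, with the robot touching nothing.
It also fails if it takes over 67 s, if anything falls off the work surface, if the arm or the gripper's body presses on something with over 40 N, if the wrist force passes 120 N, or if a joint passes its speed limit or range.

## Working session

There is one attempt and no reset: what is moved stays moved. The work goes in short steps, each a Python script; the robot and the scene stay as the last script left them, time stands still between calls to the robot, and variables do not carry over. Pictures are saved under pics/ and viewed, at most 10 in all, crops included, and the job is handed in when it is done.

```bash
ls; mkdir -p pics
python3 - <<'E'
from plant import env
import cv2,numpy as np
for c in ["side","top"]:
    d=env.camera(c); cv2.imwrite(f"pics/{c}0.png",d["frame"][:,:,::-1])
    print(c,d["fx"],d["fy"],d["cx"],d["cy"],d["position"],d["orientation"])
    for l in ["processor","chute","catch","pusher","pusher_lip","pusher_grip","pusher_flange","interlock"]:
        print(l,[(np.round(r["position"]),round(r["p"],2)) for r in env.spot_point(l,c)])
print(env.read_time_s())
E
```

```text
pics
side 470.2394890936575 470.2394890936575 270.7777946774071 206.6541232091262 [0.16509393 0.64675825 0.80390641] [-131.39524207   -0.30113981 -153.05524767]
processor [(array([270., 294.]), 0.66)]
chute [(array([275., 230.]), 0.68)]
catch [(array([283., 231.]), 0.88)]
pusher [(array([308., 211.]), 0.9), (array([355., 239.]), 0.75)]
pusher_lip [(array([364., 239.]), 0.94), (array([317., 213.]), 0.65), (array([304., 246.]), 0.33)]
pusher_grip [(array([362., 206.]), 0.97), (array([312., 182.]), 0.88), (array([272., 189.]), 0.18)]
pusher_flange [(array([360., 216.]), 0.69), (array([311., 187.]), 0.67)]Traceback (most recent call last):
  File "<stdin>", line 7, in <module>
ValueError: it knows: catch, chute, garlic, glass, lemon, mug, processor, pusher, pusher_flange, pusher_grip, pusher_lip
```

Run:
```python
from plant import env
import cv2,numpy as np
d=env.camera("top"); cv2.imwrite("pics/top0.png",d["frame"][:,:,::-1])
print(d["fx"],d["fy"],d["cx"],d["cy"],d["position"],d["orientation"])
for l in ["processor","chute","catch","pusher","pusher_lip","pusher_grip","pusher_flange","garlic","lemon","mug","glass"]:
        print(l,[(np.round(r["position"],1),round(r["p"],2)) for r in env.spot_point(l,"top")])
print(env.read_time_s())
a=cv2.imread("pics/side0.png");b=cv2.imread("pics/top0.png")
```

```text
502.18183387031473 502.18183387031473 271.7960915801818 208.11045633968038 [ 0.40757886 -0.05535091  1.14972601] [-175.3918287     1.17841439  -90.87073021]
processor [(array([220.4, 230.4]), 0.75), (array([306.2, 151.6]), 0.68)]
chute [(array([205.5, 236. ]), 0.94)]
catch [(array([200. , 249.5]), 0.56)]
pusher [(array([342.4, 217. ]), 0.94), (array([325.1, 278.2]), 0.87), (array([202.6, 244.2]), 0.57)]
pusher_lip [(array([343.8, 226.4]), 0.79), (array([288.4, 239.4]), 0.59)]
pusher_grip [(array([349.9, 215.8]), 0.81), (array([342.7, 224.8]), 0.38)]
pusher_flange [(array([333.7, 280.7]), 0.93), (array([342.7, 211.6]), 0.64), (array([221.4, 231.3]), 0.62)]
garlic [(array([289.1, 237.3]), 0.59)]
lemon [(array([377.2, 269.1]), 0.93)]
mug [(array([361.2, 162.5]), 0.84)]
glass [(array([302.1, 148.6]), 0.75)]
1.0
```

View pics/side0.png

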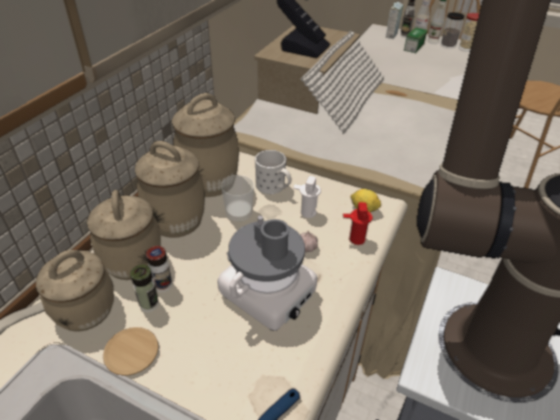

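View pics/top0.png

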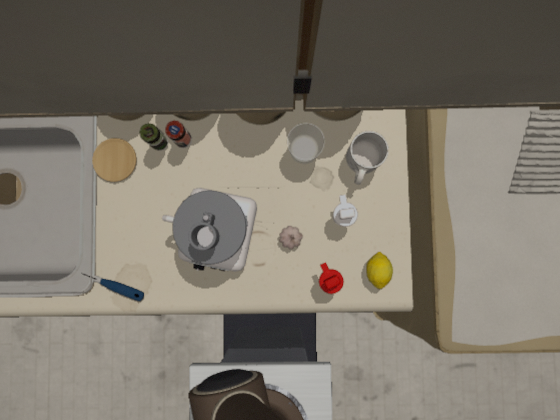

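The lookalikes are a red pusher, at top (331,282) and side (360,225), and the white pusher, at top (346,213) and side (309,200). White matches the description, and its tongue points up in the top image (about +x). The processor's chute is at top (205,236) with the pin at (207,217), so its +x is close to world +x. Next I triangulate the points.

```bash
cat > h.py <<'E'
from plant import env
import cv2,numpy as np
from scipy.spatial.transform import Rotation as R
def rot(rpy): return R.from_euler('xyz',rpy,degrees=True).as_matrix()
def tool():
    T=np.eye(4);T[:3,:3]=rot(env.read_tool_rot());T[:3,3]=env.read_eef_pos();return T
def cam(c):
    T=tool() if c=="wrist" else None
    d=env.camera(c)
    if c=="wrist": d["T"]=T@np.array(d["T_tool_cam"])
    else:
        d["T"]=np.eye(4);d["T"][:3,:3]=rot(d["orientation"]);d["T"][:3,3]=d["position"]
    d["f"]=d["frame"][:,:,::-1].copy();return d
def ray(d,p): 
    v=d["T"][:3,:3]@np.array([(p[0]-d["cx"])/d["fx"],(p[1]-d["cy"])/d["fy"],1]);return d["T"][:3,3],v
def atz(d,p,z):
    o,v=ray(d,p);return o+v*(z-o[2])/v[2]
def proj(d,P):
    q=d["T"][:3,:3].T@(np.asarray(P,float)-d["T"][:3,3]);return np.array([q[0]/q[2]*d["fx"]+d["cx"],q[1]/q[2]*d["fy"]+d["cy"]])
def tri(d1,p1,d2,p2):
    (a,u),(b,v)=ray(d1,p1),ray(d2,p2);u=u/np.linalg.norm(u);v=v/np.linalg.norm(v)
    s=np.linalg.lstsq(np.c_[u,-v],b-a,rcond=None)[0];A=a+s[0]*u;B=b+s[1]*v
    return (A+B)/2,np.linalg.norm(A-B)
E
python3 - <<'E'
from h import *
np.set_printoptions(precision=4,suppress=True)
t=cam("top")
print("push grip",atz(t,(347,212),.107),"foot",atz(t,(343,217),0))
print("tongue tip",atz(t,(344,198),.075))
print("chute",atz(t,(205.5,236),.21),"pin",atz(t,(207,217),.217),"catch",atz(t,(200,249.5),.21))
for n,p,z in [("proc",(220.4,230.4),0),("garlic",(289.1,237.3),.02),("lemon",(377,269),.0),("mug",(361,162.5),0),("glass",(302,148.6),0),("red",(331,282),.107)]: print(n,atz(t,p,z))
s=cam("side")
print("tri grip",tri(t,(347,212),s,(312,180)),"chute",tri(t,(205.5,236),s,(275,230)))
E
```

```text
push grip [ 0.4812 -0.1912  0.107 ] foot [ 0.4775 -0.1957  0.    ]
tongue tip [ 0.5137 -0.1898  0.075 ]
chute [0.4333 0.0879 0.21  ] pin [0.4685 0.0839 0.217 ] catch [0.4082 0.0983 0.21  ]
proc [0.4513 0.0856 0.    ]
garlic [ 0.4326 -0.0714  0.02  ]
lemon [ 0.3582 -0.2694  0.    ]
mug [ 0.6026 -0.2404  0.    ]
glass [ 0.6377 -0.1052  0.    ]
red [ 0.3376 -0.1545  0.107 ]
tri grip (array([ 0.479 , -0.1922,  0.1055]), np.float64(0.0048708048967479175)) chute (array([0.4347, 0.0897, 0.2013]), np.float64(0.002445534308126077))
```

Run:
```python
from h import *
np.set_printoptions(precision=4,suppress=True)
print(env.read_tool_rot(), env.read_qpos())
for y in (90,-90):
    print(y,env.inverse_kinematics([.43,.088,.40],[180,0,y]),env.inverse_kinematics([.479,-.192,.25],[180,0,y]))
# side-step over open area
env.movep([.44,-.20,.30],[180,0,90]) if env.inverse_kinematics([.44,-.20,.30],[180,0,90]) is not None else print("unr")
d=cam("wrist");print(d["T_tool_cam"],d["fx"],d["cx"],d["cy"])
cv2.imwrite("pics/w1.png",d["f"]); print(proj(d,[.48,-.192,.107]))
for l in ["pusher","pusher_lip","pusher_grip","pusher_flange"]:
    print(l,[(np.round(r["position"],1),round(r["p"],2)) for r in env.spot_point(l,"wrist")])
print(env.read_time_s(),env.read_qpos())
```

```text
[-179.998     0.0007   16.2043] [-77.7893  17.6529  93.6113  -0.0009  68.7377  -3.9933]
90 [  5.8781  -9.9451 105.8378  -0.      84.1073   5.8781] [-26.6781   5.5941 108.1386   0.      66.2673 -26.6781]
-90 None [-26.6781   5.5941 108.1386  -0.      66.2673 153.3219]
[[ 0.0002 -0.9659 -0.2589  0.0652]
 [ 1.      0.0001  0.0006  0.0004]
 [-0.0005 -0.2589  0.9659 -0.1243]
 [ 0.      0.      0.      1.    ]] 297.16673777901855 278.47316261523616 211.37994358606252
[315.0626 185.6352]
pusher [(array([309.2, 168.9]), 0.88), (array([202.3, 148. ]), 0.81)]
pusher_lip [(array([293.3, 174. ]), 0.59)]
pusher_grip [(array([314.9, 183.3]), 0.91), (array([182.3, 154.2]), 0.8)]
pusher_flange [(array([193.7, 149. ]), 0.95), (array([313.3, 179.5]), 0.78)]
3.1083 [-29.6821  -0.9202 108.954   -0.0049  71.9843 -29.6063]
```

View pics/w1.png

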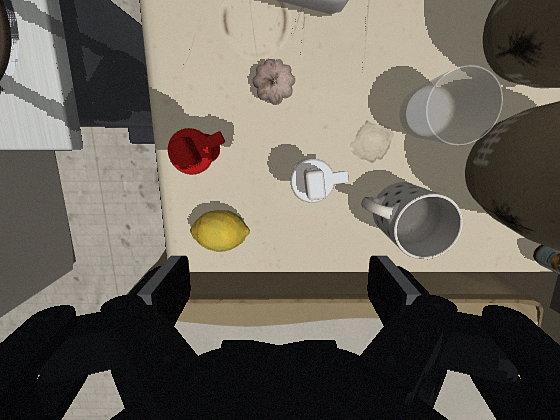

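The white pusher's block is at (315,184) with its tongue to the right, end at (348,177). The red lookalike is at (195,150), the lemon at (220,230), and the mug handle is close at (370,205). Next is one close crop to confirm the choice and get the yaw.

Run:
```python
from h import *
np.set_printoptions(precision=4,suppress=True)
env.movel([.47,-.225,.24],max_speed=.12)
d=cam("wrist");np.savez("w2.npz",f=d["f"],T=d["T"])
c=proj(d,[.485,-.192,.09]);print(c,env.read_time_s())
x,y=int(c[0])-95,max(0,int(c[1])-70);print("crop origin",x,y)
cv2.imwrite("pics/w2.png",cv2.resize(d["f"][y:y+140,x:x+190],None,fx=4,fy=4,interpolation=cv2.INTER_CUBIC))
for l in ["pusher","pusher_grip","pusher_flange"]:
    print(l,[(np.round(r["position"],1),round(r["p"],2)) for r in env.spot_point(l,"wrist")])
print(d["fx"],d["cx"])
```

```text
[294.1003 167.9014] 3.9083
crop origin 199 97
pusher [(array([165.9, 127.8]), 0.75), (array([285.6, 159.1]), 0.63)]
pusher_grip [(array([124.5, 131.6]), 0.96), (array([291.3, 167.7]), 0.64)]
pusher_flange [(array([141.6, 129.9]), 0.89), (array([288.3, 161.6]), 0.79)]
297.16673777901855 278.47316261523616
```

View pics/w2.png

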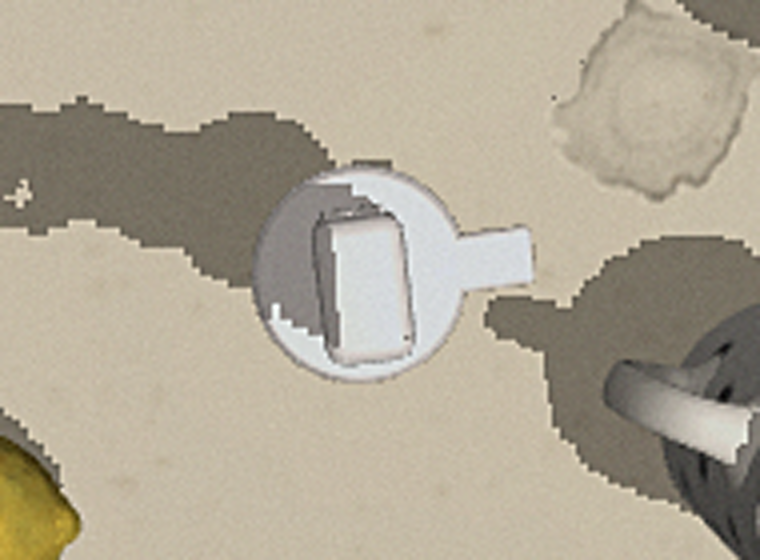

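The crop confirms the white pusher: flange centre at about px (288.8,165.5), tongue tip (332,161.3), block-top centre (291.8,169), mug handle edge (350,192).

Run:
```python
from h import *
np.set_printoptions(precision=4,suppress=True)
z=np.load("w2.npz");d=dict(T=z["T"],fx=297.1667,fy=297.1667,cx=278.473,cy=211.38)
f=atz(d,(288.75,165.5),.077);t=atz(d,(332,161.25),.077);b=atz(d,(291.75,169),.107)
print(f,t,b,"len",np.linalg.norm(t-f),"yaw",np.degrees(np.arctan2(*(t-f)[1::-1])))
a=atz(d,(199+371/4-0.5,97+288/4),.107);
e1=atz(d,(199+333/4,97+222/4),.107);e2=atz(d,(199+338/4,97+362/4),.107);e3=atz(d,(199+402/4,97+215/4),.107);e4=atz(d,(199+412/4,97+355/4),.107)
u=e1-e2;print("block len",np.linalg.norm(u),"yaw",np.degrees(np.arctan2(-u[0],u[1])));u=e3-e4;print(np.linalg.norm(u),np.degrees(np.arctan2(-u[0],u[1])))
print("circle dia",np.linalg.norm(atz(d,(199+253/4,97+274/4),.077)-atz(d,(199+465/4,97+274/4),.077)))
for zz in (.05,.09): print("mug handle",atz(d,(350,192),zz))
# look over processor
env.movep([.435,.01,.38],[180,0,90])
d=cam("wrist");np.savez("w3.npz",f=d["f"],T=d["T"])
c=proj(d,[.435,.088,.21]);print(c,env.read_time_s())
for l in ["chute","catch","processor"]:
    print(l,[(np.round(r["position"],1),round(r["p"],2)) for r in env.spot_point(l,"wrist")])
x,y=int(c[0])-100,max(0,int(c[1])-75);print("crop origin",x,y)
cv2.imwrite("pics/w3.png",cv2.resize(d["f"][y:y+150,x:x+200],None,fx=4,fy=4,interpolation=cv2.INTER_CUBIC))
cv2.imwrite("pics/w3full.png",d["f"])
```

```text
[ 0.4805 -0.1912  0.077 ] [ 0.5219 -0.1872  0.077 ] [ 0.4821 -0.191   0.107 ] len 0.04161044049442429 yaw 5.59031442200069
block len 0.030239851264358672 yaw 2.2778932408480435
0.03025009648775986 5.213620004026057
circle dia 0.05097678688780569
mug handle [ 0.5477 -0.2225  0.05  ]
mug handle [ 0.5379 -0.2146  0.09  ]
[278.1529 116.9166] 5.175
chute [(array([276.4, 112.8]), 0.62)]
catch [(array([259.5, 110.2]), 0.92)]
processor [(array([292.4, 124.8]), 0.92)]
crop origin 178 41
```

View pics/w3.png

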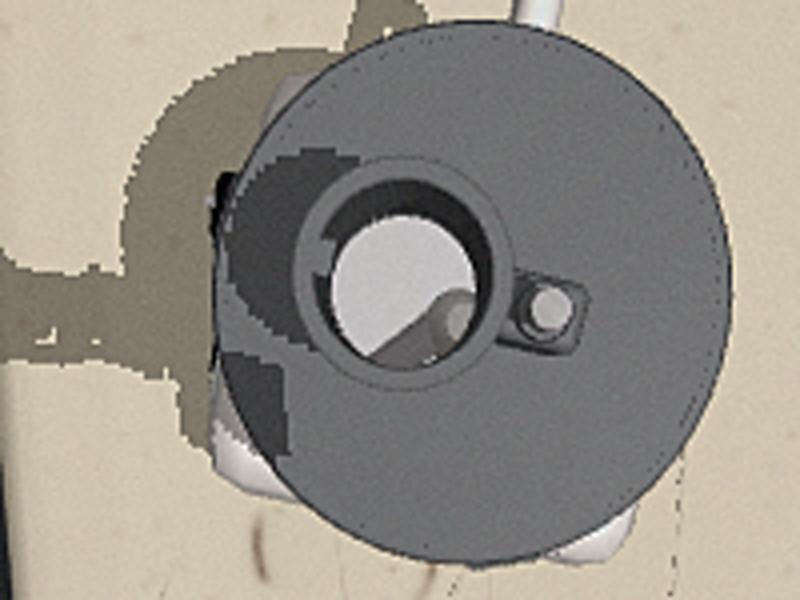

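View pics/w3full.png

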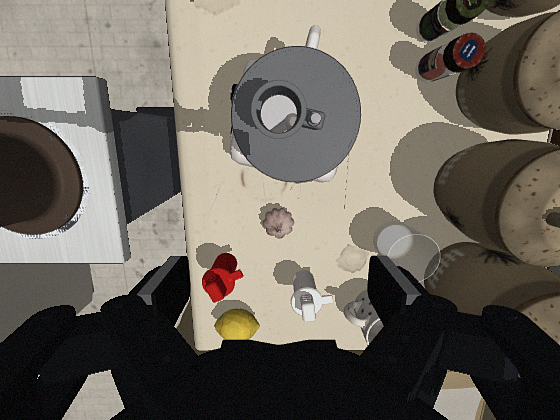

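The bore centre is at crop (403,273), so px (278.7,109.3). The catch is on the left at crop (328,255) and the pin at crop (549,307). I fit the rim circles to the edges.

Run:
```python
from h import *
from scipy.optimize import minimize
np.set_printoptions(precision=4,suppress=True)
z=np.load("w3.npz");d=dict(T=z["T"],fx=297.1667,fy=297.1667,cx=278.473,cy=211.38)
g=cv2.GaussianBlur(cv2.cvtColor(z["f"],cv2.COLOR_BGR2GRAY).astype(np.float32),(0,0),.8)
th=np.radians(np.arange(0,360,3))
def samp(c,r):
    P=np.array([proj(d,[c[0]+r*np.cos(a),c[1]+r*np.sin(a),.21]) for a in th],np.float32)
    return cv2.remap(g,P[:,0][None],P[:,1][None],cv2.INTER_LINEAR)[0]
sel=(np.degrees(th)<140)|(np.degrees(th)>215)   # skip the catch
c0=atz(d,(278.7,109.3),.21)[:2];print("c0",c0)
best=[]
for dx in np.arange(-4,4.1,.5):
  for dy in np.arange(-4,4.1,.5):
    c=c0+np.array([dx,dy])/1000
    s=np.mean(np.clip(samp(c,.0222)-samp(c,.0193),0,25)[sel])
    best.append((s,*c))
best.sort(reverse=True);print(np.array(best[:6]))
c=np.mean([b[1:] for b in best[:5]],0)
for p,q in (((315.25,117.75),.217),((260.5,104.75),.21)):
    P=atz(d,p,q)[:2];print(P,np.linalg.norm(P-c),np.degrees(np.arctan2(*(P-c)[::-1])))
# grip block edges fit on w2? circle check for outer rim
for a,b in ((313-20,513),): print(atz(d,(178+293/4,109.3),.21),atz(d,(178+513/4,109.3),.21),atz(d,(278.7,41+156/4),.21),atz(d,(278.7,41+390/4),.21))
```

```text
c0 [0.4355 0.0948]
[[23.8544  0.4345  0.0933]
 [23.854   0.435   0.0933]
 [22.9793  0.4355  0.0933]
 [22.7835  0.4345  0.0938]
 [22.6793  0.435   0.0938]
 [21.766   0.4355  0.0938]]
[0.4692 0.0869] 0.0348618234604024 -10.844143943148312
[0.4185 0.0988] 0.017222799843815778 161.98255270666576
[0.4098 0.0948 0.21  ] [0.4613 0.0948 0.21  ] [0.4355 0.1202 0.21  ] [0.4355 0.0682 0.21  ]
```

Run:
```python
from h import *
np.set_printoptions(precision=4,suppress=True)
env.movel([.44,.015,.30],max_speed=.15)
d=cam("wrist");np.savez("w4.npz",f=d["f"],T=d["T"])
g=cv2.GaussianBlur(cv2.cvtColor(d["f"],cv2.COLOR_BGR2GRAY).astype(np.float32),(0,0),.8)
th=np.radians(np.arange(0,360,3))
def samp(c,r):
    P=np.array([proj(d,[c[0]+r*np.cos(a),c[1]+r*np.sin(a),.21]) for a in th],np.float32)
    return cv2.remap(g,P[:,0][None],P[:,1][None],cv2.INTER_LINEAR)[0]
sel=(np.degrees(th)<140)|(np.degrees(th)>190); best=[]
for dx in np.arange(-4,4.1,.25):
  for dy in np.arange(-4,4.1,.25):
    c=np.array([.4348,.0935])+np.array([dx,dy])/1000
    best.append((np.mean(np.clip(samp(c,.0217)-samp(c,.0198),0,25)[sel]),*c))
best.sort(reverse=True);print(np.array(best[:5]))
c=proj(d,[.445,.0935,.21]);x,y=int(c[0])-80,max(0,int(c[1])-60);print("origin",x,y)
cv2.imwrite("pics/w4.png",cv2.resize(d["f"][y:y+120,x:x+160],None,fx=5,fy=5,interpolation=cv2.INTER_CUBIC))
print(env.read_time_s())
```

```text
[[25.      0.4353  0.0943]
 [25.      0.435   0.0943]
 [25.      0.435   0.094 ]
 [24.9959  0.4355  0.0945]
 [24.9951  0.4358  0.0945]]
origin 204 51
6.0583
```

View pics/w4.png

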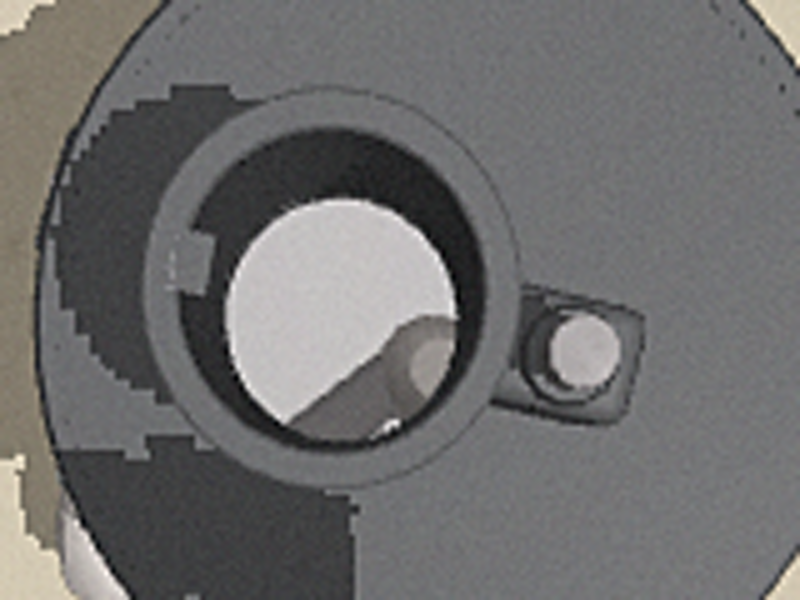

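The pin centre is at about px (320.6,120.4), the catch tip (245.8,103.2), and the bore centre (270.2,108.5). I compute yaw from these and grasp.

Run:
```python
from h import *
np.set_printoptions(precision=4,suppress=True)
z=np.load("w4.npz");d=dict(T=z["T"],fx=297.1667,fy=297.1667,cx=278.473,cy=211.38)
B=np.array([.4352,.0942])
print("ellipse ctr",atz(d,(204+333.5/5-.5,51+290/5-.5),.21))
for p,q in (((204+585.5/5-.5,51+349.5/5-.5),.217),((204+211/5-.5,51+263/5-.5),.21)):
    P=atz(d,p,q)[:2];print(P,np.linalg.norm(P-B),np.degrees(np.arctan2(*(P-B)[::-1])))
env.grip(.046,60)
env.movep([.481,-.191,.19],[180,0,95])
w=cam("wrist")
hit=env.movel([.481,-.191,.099],max_speed=.08,max_force=6)
print("hit",hit,env.read_eef_pos(),env.read_contact_force())
if not hit:
    env.grip(.0,60);print("open",env.read_opening(),env.read_grasp_force(),env.read_contact_force())
print(env.read_time_s())
```

```text
ellipse ctr [0.4354 0.0953 0.21  ]
[0.4692 0.0873] 0.03474210160643175 -11.46471174860745
[0.4187 0.0988] 0.017106376988506988 164.31553299808806
hit False [ 0.4816 -0.1913  0.0996] [ 0.3782 -0.2886 -0.3118]
open 0.019038101204089105 59.42113995552063 [-0.3866  0.9895  2.7521]
9.1583
```

```bash
cat >> h.py <<'E'
PSI=-12.0; B=np.array([.4352,.0942,.210]); H=.0994
G=rot([180,0,0]); G=rot([0,0,90])@G
Rz=rot([0,0,PSI])
def pose(lip,th):
    Rp=Rz@rot([0,-th,0]); l=np.array(lip)/1000
    P=B+Rz@l+Rp@np.array([.020,0,H])
    return P.tolist(),R.from_matrix(Rp@G).as_euler('xyz',degrees=True).tolist()
def meas():
    T=tool();Rp=T[:3,:3]@G.T
    lip=Rz.T@(T[:3,3]-Rp@np.array([.020,0,H])-B)*1000
    th=-np.degrees(np.arctan2((Rz.T@Rp)[0,2],(Rz.T@Rp)[2,2]))
    return lip,th
def F(): return Rz.T@np.array(env.read_contact_force())
def go(lip,th,v=.03,f=None):
    p,r=pose(lip,th);h=env.movel(p,r,max_speed=v,max_force=f)
    m,t=meas();print("hit" if h else "   ",lip,th,"->",m.round(2),round(t,1),"F",F().round(1),"t",round(env.read_time_s(),1));return h,m
E
python3 - <<'E'
from h import *
np.set_printoptions(precision=4,suppress=True)
for a in (([-14.2,0,20],27),([-20,0,-10],0)): print(pose(*a),env.inverse_kinematics(*pose(*a)))
env.movel([.481,-.191,.20],max_speed=.1);print("F",env.read_contact_force(),env.read_opening())
p,r=pose([-14.2,0,60],27)
env.movep([.44,-.05,.37],[180,0,90])
env.movep(p,r)
go([-14.2,0,8],27,.06)
env.dwell(.2);print(meas(),F(),env.read_ft_torque())
d=cam("wrist");cv2.imwrite("pics/w5.png",d["f"])
E
```

```text
([0.39460049197026814, 0.10282969183229426, 0.32764585849911465], [153.0, 0.0, 77.99999999999999]) [ 18.0276 -26.6176 129.3271 -16.1858  54.5878  36.7955]
([0.4352, 0.0942, 0.2994], [180.0, 0.0, 77.99999999999999]) [  6.6071  -5.5829 113.4084  -0.      72.1745  18.6071]
F [-0.4381 -0.721  -1.08  ] 0.01923785686173233
    [-14.2, 0, 8] 27 -> [-13.78   0.29   8.64] 27.1 F [-0.  -0.3 -1.1] t 13.0
(array([-13.8419,   0.2229,   8.6219]), np.float64(27.055552322397645)) [ 1.0891 -0.0344 -1.5645] [0.0884 0.3139 0.0046]
```

View pics/w5.png

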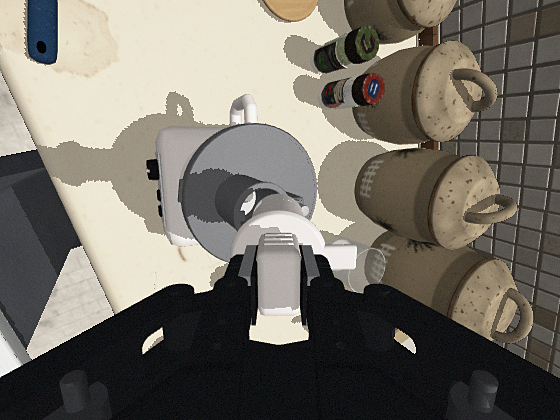

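The picture shows the pusher held, tilted over the chute mouth at about (265,200), with the tongue at (345,255) towards the pin side. Next I descend slightly into the mouth and centre in y by touch.

```bash
cat >> h.py <<'E'
BIAS=np.array([.38,.22,.62])
def gb(lip,th,v=.03,f=None): return go((np.array(lip)-BIAS).round(2).tolist(),th,v,f)
E
python3 - <<'E'
from h import *
h,m=gb([-14.2,0,-5],27,.02,3)
if not h or m[2]<-4:
    h,a=gb([-14.2,5,-5],27,.01,2.5)
    gb([-14.2,0,-5],27,.03)
    h2,b=gb([-14.2,-5,-5],27,.01,2.5)
    c=(a[1]+b[1])/2;print("y centre",c,"play",a[1]-b[1])
    gb([-14.2,c,-5],27,.03)
else: gb([-14.2,0,3],27,.03)
E
```

```text
[-14.58, -0.22, -5.62] 27 -> [-14.46  -0.16  -5.52] 27.0 F [ 0.5  0.6 -1.9] t 14.1
hit [-14.58, 4.78, -5.62] 27 -> [-14.96   3.3   -6.3 ] 26.9 F [ 1.2 -1.6 -0. ] t 14.7
    [-14.58, -0.22, -5.62] 27 -> [-15.06  -0.46  -6.18] 26.9 F [ 0.7 -0.  -1.6] t 15.0
hit [-14.58, -5.22, -5.62] 27 -> [-14.4   -2.74  -5.7 ] 27.0 F [1.1 1.5 0. ] t 15.4
y centre 0.2811241993708562 play 6.0475188635412
    [-14.58, 0.06, -5.62] 27 -> [-15.37  -0.26  -6.49] 26.9 F [ 0.4  0.7 -1.5] t 15.7
```

```bash
cat >> h.py <<'E'
def sv(lip,th,n=2,v=.03,f=None):
    lip=np.array(lip,float);c=lip.copy()
    for i in range(n):
        h,_=go(c.round(3).tolist(),th,v,f)
        if h: break
        env.dwell(.15);m,t=meas();c+=lip-m
    m,t=meas();print("  settled",m.round(2),round(t,2),"F",F().round(1));return h,m
E
python3 - <<'E'
from h import *
for i in range(4): print(meas()[0].round(2),F().round(1)); env.dwell(.1)
sv([-14.2,.3,-5.5],27,3)
E
```

```text
[-15.37  -0.26  -6.49] [ 0.4  0.7 -1.5]
[-15.29  -0.29  -6.49] [ 1.  -0.6 -2.1]
[-15.02  -0.2   -6.2 ] [-0.4 -0.7 -1.1]
[-14.84  -0.11  -5.97] [ 0.2  0.1 -0.9]
    [-14.2, 0.3, -5.5] 27 -> [-14.14   0.3   -5.44] 27.0 F [-0.5 -0.1 -0.7] t 16.3
    [-14.208, 0.307, -5.52] 27 -> [-14.22   0.29  -5.52] 27.0 F [-0.   0.6 -0.9] t 16.7
    [-14.204, 0.282, -5.513] 27 -> [-14.18   0.28  -5.48] 27.0 F [-0.   0.6 -1.2] t 17.1
  settled [-14.23   0.27  -5.54] 27.0 F [ 0.  -0.2 -1.5]
```

Run:
```python
from h import *
h,m=sv([-14.2,.3,-9.3],27,1,.01,3)
if not h:
    h,m=sv([-17,.3,-10],26,1,.01,3)
    if not h: h,m=sv([-22.5,.3,-10],25,1,.008,3)
```

```text
[-14.2, 0.3, -9.3] 27 -> [-14.25   0.26  -9.41] 27.0 F [ 0.7  0.2 -1.2] t 17.8
  settled [-14.13   0.34  -9.21] 27.01 F [ 0.2 -0.5 -1. ]
    [-17.0, 0.3, -10.0] 26 -> [-16.72   0.35  -9.73] 26.0 F [ 0.6 -0.3 -1.1] t 18.2
  settled [-16.99   0.25 -10.01] 26.0 F [-0.1 -0.1 -2. ]
hit [-22.5, 0.3, -10.0] 25 -> [-18.71   0.53  -9.61] 25.7 F [1.9 0.8 1.9] t 18.7
  settled [-18.71   0.53  -9.61] 25.66 F [1.9 0.8 1.9]
```

Run:
```python
from h import *
sv([-18,.3,-10],26,1,.01)
h,a=go([-18,3.3,-10],26,.006,2); 
sv([-18,.3,-10],26,1,.02)
h,b=go([-18,-2.7,-10],26,.006,2)
print((a[1]+b[1])/2,a[1]-b[1])
sv([-18,(a[1]+b[1])/2,-10],26,1,.02)
```

```text
[-18.0, 0.3, -10.0] 26 -> [-18.08   0.4  -10.16] 26.0 F [ 0.1  0.9 -0.3] t 19.0
  settled [-18.11   0.35 -10.19] 25.99 F [ 0.9  1.2 -0.9]
hit [-18, 3.3, -10] 26 -> [-18.1    0.65 -10.49] 26.0 F [ 1.4 -0.6  1.2] t 19.5
    [-18.0, 0.3, -10.0] 26 -> [-18.13   0.41 -10.22] 26.0 F [ 0.5  0.4 -1.1] t 19.8
  settled [-18.12   0.37 -10.2 ] 25.98 F [ 1.3  0.4 -0.9]
hit [-18, -2.7, -10] 26 -> [-18.07   0.27 -10.36] 26.0 F [1.3 0.7 0.3] t 20.2
0.46257543091485265 0.3755101987943845
    [-18.0, 0.463, -10.0] 26 -> [-18.1    0.37 -10.16] 26.0 F [ 1.3  1.4 -0.6] t 20.5
  settled [-18.09   0.34 -10.15] 25.99 F [1.2 0.8 0. ]
```

```bash
cat >> h.py <<'E'
BASE=np.array([.2,0,-1.2])
def fav(n=6):
    a=[]
    for i in range(n): a.append(F());env.dwell(.02)
    return np.mean(a,0)-BASE
E
python3 - <<'E'
from h import *
ox,oy,oz=0.,.5,0.
for th in [25,24,22,20,18,16,14,12,10,8,6,4,2,0]:
    lip=[-19.9+4*np.sin(np.radians(th))+ox,oy,-9.2+oz]
    p,r=pose(lip,th);h=env.movel(p,r,max_speed=.02,max_force=5)
    f=fav();m,t=meas()
    print(th,"HIT" if h else "",np.round(lip,2),m.round(2),round(t,1),"f",f.round(1),round(env.read_time_s(),1))
    if h or np.abs(f).max()>5: break
    d=np.where(np.abs(f)>.5,f*.12,0);ox+=np.clip(d[0],-.3,.3);oy+=np.clip(d[1],-.3,.3);oz+=np.clip(d[2],-.3,.3)
E
```

```text
25  [-18.21   0.5   -9.2 ] [-18.36   0.34  -9.44] 25.0 f [0.4 0.5 0.4] 21.0
24  [-18.27   0.5   -9.2 ] [-18.44   0.38  -9.43] 24.0 f [0.2 0.6 0.6] 21.3
22  [-18.4    0.57  -9.13] [-18.64   0.43  -9.47] 22.0 f [0.4 0.2 0.1] 21.8
20  [-18.53   0.57  -9.13] [-18.85   0.44  -9.5 ] 20.0 f [0.4 0.1 0.1] 22.2
18  [-18.66   0.57  -9.13] [-18.99   0.44  -9.48] 18.0 f [ 0.2  0.2 -0. ] 22.6
16  [-18.8    0.57  -9.13] [-19.09   0.41  -9.46] 16.0 f [-0.  -0.3 -0.3] 23.0
14  [-18.93   0.57  -9.13] [-19.27   0.4   -9.49] 13.9 f [-0.5  0.3 -0.2] 23.4
12  [-19.07   0.57  -9.13] [-19.35   0.43  -9.4 ] 12.0 f [ 0.2  0.1 -0.3] 23.8
10  [-19.21   0.57  -9.13] [-19.4    0.45  -9.34] 10.0 f [-0.4  0.  -0.3] 24.2
8  [-19.34   0.57  -9.13] [-19.48   0.45  -9.31] 8.0 f [-0.1  0.2 -0.3] 24.7
6  [-19.48   0.57  -9.13] [-19.58   0.48  -9.26] 6.0 f [-0.4 -0.  -0.3] 25.1
4  [-19.62   0.57  -9.13] [-19.72   0.52  -9.26] 4.0 f [-0.2 -0.  -0.3] 25.5
2  [-19.76   0.57  -9.13] [-19.86   0.5   -9.26] 2.0 f [ 0.1 -0.3 -0.2] 25.9
0  [-19.9    0.57  -9.13] [-19.97   0.5   -9.23] -0.0 f [-0.3  0.4 -0.6] 26.3
```

Run:
```python
from h import *
c=np.array([-19.95,.5,-10.])
go(c.tolist(),0,.02,4)
for ax in (0,1):
    r=[]
    for s in (3,-3):
        t=c.copy();t[ax]+=s;h,m=go(t.tolist(),0,.006,2.2);r.append(m[ax]);go(c.tolist(),0,.02)
    print("axis",ax,r);c[ax]=np.mean(r)
sv(c,0,1,.02);print(c,fav())
```

```text
[-19.95, 0.5, -10.0] 0 -> [-20.16   0.48 -10.08] -0.0 F [ 0.6  0.  -1.1] t 26.6
hit [-16.95, 0.5, -10.0] 0 -> [-20.01   0.23 -10.88] -0.2 F [-0.1 -0.  -1.2] t 26.9
    [-19.95, 0.5, -10.0] 0 -> [-20.13   0.43 -10.18] -0.0 F [ 0.1  0.1 -0.9] t 27.2
hit [-22.95, 0.5, -10.0] 0 -> [-21.05   0.36 -10.57] 0.1 F [ 1.1  0.2 -1.4] t 27.6
    [-19.95, 0.5, -10.0] 0 -> [-20.57   0.32 -10.43] -0.1 F [-0.1 -0.3 -1.6] t 27.9
axis 0 [np.float64(-20.010647067194007), np.float64(-21.04639342564199)]
hit [-20.528520246417997, 3.5, -10.0] 0 -> [-20.81   1.14 -10.95] -0.1 F [ 1.8 -0.8 -0.1] t 28.3
    [-20.528520246417997, 0.5, -10.0] 0 -> [-20.91   0.5  -10.24] -0.0 F [-0.1 -0.4 -0.8] t 28.5
hit [-20.528520246417997, -2.5, -10.0] 0 -> [-20.69  -0.18 -10.65] -0.0 F [ 0.7  1.1 -0.5] t 28.9
    [-20.528520246417997, 0.5, -10.0] 0 -> [-20.86   0.28 -10.3 ] -0.0 F [ 0.1  0.1 -2.4] t 29.2
axis 1 [np.float64(1.1431769356144983), np.float64(-0.18212390537006123)]
    [-20.529, 0.481, -10.0] 0 -> [-20.8    0.32 -10.26] -0.0 F [ 0.1  0.  -2.1] t 29.4
  settled [-20.78   0.36 -10.17] -0.03 F [-0.6  0.4 -1.4]
[-20.52852025   0.48052652 -10.        ] [ 0.00388352 -0.12691032 -0.01478245]
```

Run:
```python
from h import *
ox,oy=-20.3,.45
for z in list(np.arange(-13,-64,-4.))+[-64,-66,-67]:
    p,r=pose([ox,oy,z],0);h=env.movel(p,r,max_speed=.015,max_force=5)
    f=fav(5);m,t=meas()
    print(z,"HIT" if h else "",round(ox,2),round(oy,2),m.round(2),"f",f.round(1),round(env.read_time_s(),1))
    if h or np.abs(f).max()>5: break
    d=np.where(np.abs(f)>.5,f*.12,0);ox+=np.clip(d[0],-.2,.2);oy+=np.clip(d[1],-.2,.2)
```

```text
-13.0  -20.3 0.45 [-20.34   0.4  -13.07] f [-0.7 -0.  -0.1] 30.1
-17.0  -20.38 0.45 [-20.36   0.45 -17.  ] f [-0.5 -0.1 -0.3] 30.6
-21.0  -20.38 0.45 [-20.39   0.46 -21.03] f [-0.2 -0.1  0.2] 31.1
-25.0  -20.38 0.45 [-20.39   0.44 -25.03] f [-0.4  0.3 -0. ] 31.6
-29.0  -20.38 0.45 [-20.36   0.45 -29.01] f [-0.4 -0.1 -0.2] 32.1
-33.0  -20.38 0.45 [-20.38   0.47 -33.01] f [ 0.2 -0.1 -0.4] 32.6
-37.0  -20.38 0.45 [-20.37   0.46 -37.02] f [-0.3  0.3  0.3] 33.1
-41.0  -20.38 0.45 [-20.38   0.44 -41.01] f [-0.8  0.  -0.1] 33.6
-45.0  -20.47 0.45 [-20.49   0.44 -45.03] f [-0.8 -0.1 -0.4] 34.1
-49.0  -20.56 0.45 [-20.6    0.45 -49.03] f [-0.1  0.1  0.1] 34.6
-53.0  -20.56 0.45 [-20.6    0.43 -53.03] f [-0.1 -0.1 -0.4] 35.1
-57.0  -20.56 0.45 [-20.6    0.43 -57.03] f [-0.2  0.3  0. ] 35.6
-61.0  -20.56 0.45 [-20.61   0.44 -61.04] f [-0.2 -0.2 -0.2] 36.1
-64  -20.56 0.45 [-20.58   0.43 -64.04] f [-0.  -0.1 -0.4] 36.5
-66  -20.56 0.45 [-20.27   0.55 -65.88] f [0.2 0.  0.4] 36.9
-67  -20.56 0.45 [-20.28   0.56 -66.84] f [ 0.2 -0.   1.3] 37.2
```

Run:
```python
from h import *
for z in (-69,-70.5,-71.3,-71.8,-72.2,-72.6,-73,-73.4,-73.8):
    p,r=pose([-20.45,.5,z],0);h=env.movel(p,r,max_speed=.01,max_force=5)
    f=fav(5);m,t=meas()
    print(z,"HIT" if h else "",m.round(2),round(t,2),"f",f.round(1),env.read_ft_torque(),round(env.read_time_s(),1))
    if h or f[2]>7 or np.abs(f[:2]).max()>4: break
```

```text
-69  [-20.37   0.51 -69.1 ] 0.01 f [0.5 0.2 1.3] [ 0.02509322 -0.21307921  0.04532627] 37.7
-70.5  [-20.46   0.47 -70.59] -0.0 f [0.8 0.1 1.2] [-0.01074224 -0.24639112  0.02398051] 38.1
-71.3  [-20.45   0.49 -71.35] -0.0 f [0.7 0.5 1.4] [-0.00130921 -0.17935245 -0.02617212] 38.4
-71.8  [-20.46   0.49 -71.77] -0.0 f [-0.1  0.1  2.2] [-0.04119433 -0.1411199  -0.02279796] 38.7
-72.2  [-20.45   0.51 -71.82] -0.0 f [-2.  -0.6  6.3] [-0.09038604  0.15549692 -0.00683939] 39.1
-72.6  [-20.48   0.5  -71.86] -0.01 f [-2.8 -1.2  8.7] [-0.13796568  0.30504634  0.02019672] 39.4
```

Run:
```python
from h import *
go([-20.45,.5,-71.9],0,.01);print(fav())
env.grip(.045);print(env.read_opening(),F())
p,r=pose([-20.45,.5,-71.9],0)
env.movel([p[0],p[1],p[2]+.06],max_speed=.06)
T=tool();env.movel((T[:3,3]+[0,-.08,.06]).tolist(),max_speed=.12)
env.dwell(.3)
d=cam("wrist");c=proj(d,[B[0],B[1],.24]);x,y=int(c[0])-100,max(0,int(c[1])-75)
cv2.imwrite("pics/w6.png",cv2.resize(d["f"][y:y+150,x:x+200],None,fx=4,fy=4,interpolation=cv2.INTER_CUBIC))
s=cam("side")
c=proj(s,[B[0],B[1],.24]).astype(int)
cv2.imwrite("pics/s6.png",cv2.resize(s["f"][c[1]-50:c[1]+70,c[0]-80:c[0]+80],None,fx=5,fy=5,interpolation=cv2.INTER_CUBIC))
print(env.read_time_s(),env.read_eef_pos())
```

```text
[-20.45, 0.5, -71.9] 0 -> [-20.5    0.5  -71.81] -0.0 F [-2.1 -0.8  3.9] t 39.6
[-1.67766523 -0.35909542  5.58878677]
0.0450223438203617 [-0.1048427   0.18876014  0.06327353]
42.6417 [0.43443944 0.01497864 0.35677115]
```

View pics/w6.png

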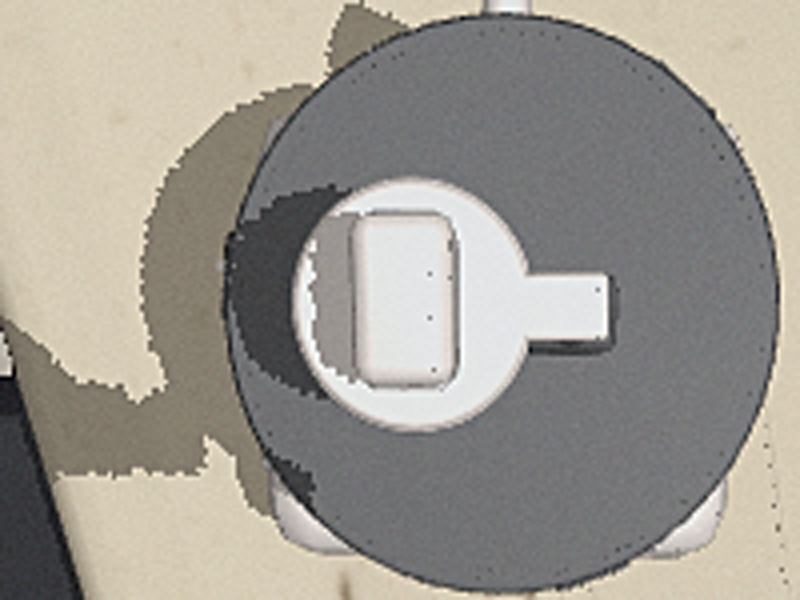

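View pics/s6.png

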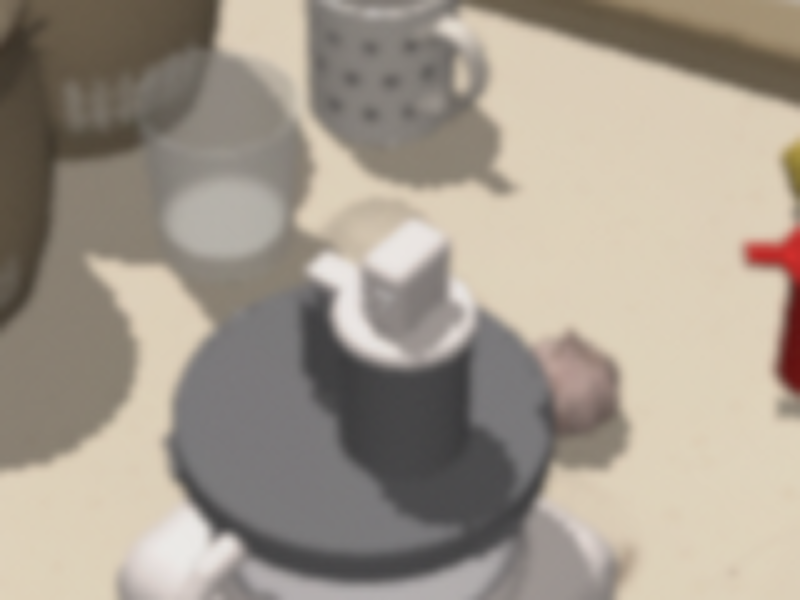

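Both views show the pusher seated: the flange lies flat on the rim (wrist crop (412,305)), the tongue is over the pin (570,308), and the gripper is clear of it.

```bash
python3 -c "
from plant import env
print(env.close_job(),env.read_time_s())"
```

```text
the job is handed in; nothing more can be done
the job is handed in; nothing more can be done
```

The white pusher was hooked in under the catch, straightened and slid fully home, with the flange on the rim and the tongue down on the safety pin. The gripper let go and backed clear, nothing else was touched, and I handed the job in at about 43 s.

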